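# Set the bath regulator's dial and start it

### The arm

A 7-joint arm with a two-finger parallel gripper is mounted at the origin on the work surface. World frame = base frame: x ahead of the robot, y to its left, z up, the work surface at z = 0. Lengths are in m, angles in rad, forces in N, time in s.
With the tool pointing down it reaches from about 0.4 to 0.85 m from the base axis. Payload 4.5 kg.
Tool frame: the origin (TCP) lies on the centre line of the jaws, within the pads' length; the fingertips stand r.tip_reach ahead of it and the grasp point (between the pads) lies 3 mm ahead of it (r.tip_reach is the distance from the TCP to the fingertips, in m); z points along the fingers, y is the line along which they close (so a half turn about z gives the same grasp; the last joint's range is limited). The gripper opens to 88 mm and grips with 3 to 60 N. Pads are 18 mm wide; open, the fingers measure 123 mm over their backs; the gripper's body (75 mm by 187 mm) begins 45 mm behind the grasp point.
Start: joints at [-1.294, 0.689, -0.195, 1.565, 0.157, 0.902, -0.215], TCP at [0.15, 0.607, 0.261] pointing down, gripper open.
Joint ranges: [-3.01, 3.01], [-0.46, 2.08], [-1.47, 1.51], [0.13, 2.56], [-1, 4.14], [0.04, 2.09], [-2.66, 2.66]. Speed limits (rad/s): [2.57, 2.57, 3.14, 3.14, 3.14, 3.14, 3.14].

### API

Orientations are given as a unit quaternion [x, y, z, w].
In Python, from plant import readout, eyes, ticket, r gives the robot as it stands. The module is installed in compiled form; this text tells all that it offers.
- The arm moves only by the tool carry_out, never from a script. Its argument "motion" is a list that holds one entry, the list of rows, each a list of 7 numbers: the shift along the tool's x, y, z in mm, then the turn, a rotation vector about the tool's x, y, z in rad, then the opening in per cent of the stroke, from 0 (shut) to 100 (fully open). In form: [[[dx, dy, dz, ax, ay, az, claw], ...]]. A call has 1 to 8 rows; each row shifts and turns the commanded pose from where the row before left it, along the tool's axes as they then stand; what a row does not reach is not made up. A row lasts 1/10 s, in which the tool goes at most 50 mm and 8.59 degrees, less where a joint would pass 70% of its speed; a pose out of reach is approached as far as the arm can. A call is refused whole if a number of a shift passes 50 or a number of a turn 0.15, either way. A call with a gripper value outside its range is refused whole. The fingers move at their own pace and stop on an object; "squeeze" is the grip in N (left out, the last holds). Time passes only in rows, so rows that do not move let the fingers close. It gives the time, the measured TCP pose, the force and the opening at its end, in the units of the state.
- readout.get_state(): the state, without advancing time (a new reading comes with each control period).
- eyes.snapshot(name): name is "scene" or "top"; returns a dict with "pixels" (400x640x3 uint8, red, green, blue), "K" (3x3 intrinsics, pixels), "origin" and "attitude" of the camera in the world. Camera axes: x right, y down, z forward; pixel columns grow to the right and rows downward; lengths in m; the calibration is good to about 2 mm. A picture is of the moment at which its call begins. There is no depth.
- ticket.finish_job(): hands the job in, once; it reports no verdict.
The state is a dict: "clock": time; "q": joint angles; "qd": joint speeds; "joint_torque": joint torques, N m; "tool_pos": TCP position; "eef_rot": TCP orientation; "contact_force": force on the tool from outside, world axes, zero at the start; "moment": the same for the moment, N m; "opening": opening from 0.0 (shut) to 1.0 (fully open).
Only numpy, scipy, OpenCV 4.12 (cv2) and the standard library are available. Lean on these libraries where they do the work, as an engineer would, in place of code of your own. Each camera call takes 0.05 s, during which the arm holds its last target. There are 200 camera calls.

### The job

Push the upright vane of the dial on the voltage regulator round with a fingertip, gently and without pinching it, until the white index mark on the dial lines up with the one long line of the scale around it, and let it rest there. Then press the round start button on the white switch box fully down and take the hand away; do not press the square stop key beside it. Leave everything else on the bench where it is.

Things in the scene. Friction and masses are not known exactly. Their poses are not given: they have to be found in the camera images.
- regulator: Voltage regulator of the bath heater: heavy fixed cream box 170 x 170 mm, top face 90 mm above the bench, with a round black dial on top. Origin: centre of its underside, on the dial's vertical axis.
- dial (a joint): Angle of the dial about its vertical axis through the regulator's centre, rad, growing anticlockwise seen from above; at 0 the index mark points along the regulator's own +x. It turns freely either way by more than a full turn from any start, and friction (0.1 N m, about 2.5 N at the vane) keeps it where it is left. The dial is a black disc 110 mm in diameter, 12 mm thick, top face 105 mm above the bench.
- vane_top (a point): Centre of the top of the dial's upright grey vane, a flat-sided fin for the finger to push: 30 mm long radially (from 23 to 53 mm from the dial's axis), 10 mm thick, standing 35 mm above the disc (top 140 mm above the bench). The point lies 38 mm from the dial's axis, exactly opposite the index mark; the vane turns with the dial.
- index_mark (a point): Outer end of the dial's index mark, a white line 4 mm wide and 33 mm long running radially on the top face of the black disc to its rim; the point lies 56.5 mm from the dial's axis and turns with the dial.
- target_line (a point): Inner end of the target line, on the fixed plain metal scale ring (166 mm across, flat, 92 mm above the bench) around the dial: the one long, broad black line (24 mm long, 4 mm wide, radial); the other 15 lines are only 10 mm long and 2 mm wide. The point lies 56.5 mm from the dial's axis; it coincides with the index mark's point, seen from above, when the two line up. The ring is mounted at a different angle each time and does not turn.
- switch_box: Heavy fixed white switch box, 80 (x) x 130 (y) x 50 mm high, left or right of the regulator; origin at the centre of its underside. Round start button at its own y = +30 mm, square stop key at y = -30 mm, both grey in black housings.
- start_button_top (a point): Centre of the top of the round start button: 32 mm in diameter, top 72 mm above the bench at rest, 10 mm above its round housing (48 mm across).
- start_button (a joint): Travel of the start button straight down, m: 0 at rest, 0.006 fully down; a spring needs 1.5 N to start and 5 N fully down, and returns it.
- stop_key_top (a point): Centre of the top of the square stop key: 24 x 24 mm, top 72 mm above the bench.
- stop_key (a joint): Travel of the stop key straight down, m: 0 at rest, 0.006 fully down; same spring as the start button.
- bowl: Steel bowl, 110 mm across, 40 mm high, loose, on the other side of the regulator from the switch box; origin at the centre of its underside.
- beaker: Glass beaker, 70 mm across, 90 mm high, loose, beyond the regulator; origin at the centre of its underside.
- paper_cup: White cup, 72 mm across, 80 mm high, loose, near the robot; origin at the centre of its underside.
- wash_bottle: Clear bottle, 60 mm across, 150 mm high, loose, at the far left; origin at the centre of its underside.
- tweezers: Steel tweezers, 155 mm long, 6 mm thick, lying loose in front of the regulator; origin at the middle of the underside, x along them.
- stirring_stick: Wooden stick 190 x 12 x 7 mm lying loose near the robot on the right; origin at the middle of the underside, x along it.
- specimen_plate: Pale plate 100 x 140 x 6 mm carrying two small black discs (14 mm high in all), loose, at the far right; origin at the centre of its underside.

How it is judged:
On the way, in this order (a step that is already met when the one before it is completed fails the run):
1. the index mark lines up with the long line (within 4 mm) and the dial is at rest (horizontal distance between index_mark and target_line below 0.004 m and velocity of joint dial between -0.05 and 0.05 rad/s), for 0.3 s.
2. the start button is pressed down (at least 4 mm of its 6 mm) with the dial still lined up (value of joint start_button above 0.004 m and horizontal distance between index_mark and target_line below 0.004 m), for 0.05 s.
At the end, for the whole second after the job is handed in: The index mark's point is within 4 mm of the long line's point seen from above, the dial is at rest (under 0.05 rad/s), the start button and stop key are up (under 1.5 mm), and all loose things are within 20 mm of where they began (all of step 1 and value of joint each of start_button, stop_key below 0.0015 m and distance of each of bowl, beaker, paper_cup, wash_bottle, tweezers, stirring_stick, specimen_plate from where it was at the start of the episode below 0.02 m); the robot touches nothing.
It fails at once if the dial is pinched or pushed with more than 25 N (contact force between the fingers and dial above 25 N).
It fails at once if the start button is pressed (over 3 mm) before the dial is lined up (within 4 mm) (value of joint start_button above 0.003 m and horizontal distance between index_mark and target_line above 0.004 m).
It fails at once if the stop key is pressed (over 3 mm) (value of joint stop_key above 0.003 m).
It fails at once if a bystander is lifted, carried or shoved by more than 20 mm (distance of any of bowl, beaker, paper_cup, wash_bottle, tweezers, stirring_stick, specimen_plate from where it was at the start of the episode above 0.02 m).
It also fails if it takes over 48 s, if anything falls off the work surface, if the arm or the gripper's body presses on something with over 40 N, if the wrist force passes 120 N, or if a joint passes its speed limit or range.

## Working session

There is one attempt and no reset: what is moved stays moved. The work goes in short steps, Python scripts to look and compute and a tool call to move; the robot and the scene stay as the last step left them, time stands still between calls to the robot, and variables do not carry over. Pictures are saved under pics/ and viewed, on a budget of 10 in all, crops included, one or two more only if the job needs it, and the job is handed in when it is done.

Besides the shell and the picture viewer there is one more tool, called after "Emit:" by a JSON object that holds its "api" and its "payload". carry_out: Moves the arm, as the interface text tells. Its arguments: {"type":"object","properties":{"motion":{"type":"array","items":{"type":"array","items":{"type":"array","items":{"type":"number"}}}},"squeeze":{"type":"number"}},"required":["motion"]}

```bash
mkdir -p pics
cat > h.py <<'E'
import numpy as np, cv2
from scipy.spatial.transform import Rotation as R
from plant import readout, eyes, ticket, r
def snap(name):
    s=eyes.snapshot(name); a=np.array(s["attitude"],float)
    M=R.from_quat(a).as_matrix() if a.size==4 else a.reshape(3,3)
    return s["pixels"],np.array(s["K"]),np.array(s["origin"]),M
def ray(c,u,v,z):
    _,K,o,M=c; d=M@np.linalg.solve(K,[u,v,1.]); return o+d*(z-o[2])/d[2]
def proj(c,p):
    _,K,o,M=c; q=K@(M.T@(np.array(p)-o)); return q[:2]/q[2]
def save(img,f): cv2.imwrite("pics/"+f,img[:,:,::-1])
E
python3 - <<'E'
from h import *
for n in("top","scene"):
    c=snap(n); save(c[0],n+"0.png"); print(n,c[1].tolist(),c[2],c[3].tolist())
print(r.tip_reach,readout.get_state())
E
```

```text
top [[390.03451419965967, 0.0, 318.25327873154373], [0.0, 390.03451419965967, 202.95909722960863], [0.0, 0.0, 1.0]] [0.37010287 0.01395819 1.01239358] [[-0.03707915437466114, -0.9775395696516235, 0.2074645176317603], [-0.9993075756487776, 0.036911626962800925, -0.004679855331286231], [-0.0030831091162635826, -0.2074943892260173, -0.9782313493636867]]
scene [[512.3064939616262, 0.0, 324.185204242854], [0.0, 512.3064939616262, 192.96068008673078], [0.0, 0.0, 1.0]] [ 1.10289224 -0.60322792  0.94458249] [[0.7028129486243704, 0.5212377349344132, -0.48411277913969664], [0.7111899938330785, -0.49932385590486095, 0.4948580398417384], [0.016209624228339603, -0.6920888025425236, -0.7216303329805587]]
0.022 {'clock': 0.1, 'q': array([-1.2942033 ,  0.68988281, -0.19453755,  1.5661979 ,  0.15731678,
        0.9025401 , -0.21510937]), 'qd': array([-2.26693956e-05, -3.65976129e-03, -1.07372320e-03, -3.41991417e-03,
        9.13666308e-04, -1.40025738e-03,  4.75770263e-04]), 'joint_torque': array([-2.94184283e-03, -5.28498995e+01, -1.27095457e+00, -1.53836775e+01,
       -5.24640502e-02,  2.01551855e-03,  6.38655320e-05]), 'tool_pos': array([0.15016995, 0.60615374, 0.26001269]), 'eef_rot': array([ 1.21056006e-01,  9.92645342e-01, -8.16410920e-04, -3.55492707e-05]), 'contact_force': array([ 0.96549219,  0.02194923, -0.13177583]), 'moment': array([-0.01861771, -0.0352433 ,  0.00654368]), 'opening': 0.9986693648115423}
```

View pics/top0.png

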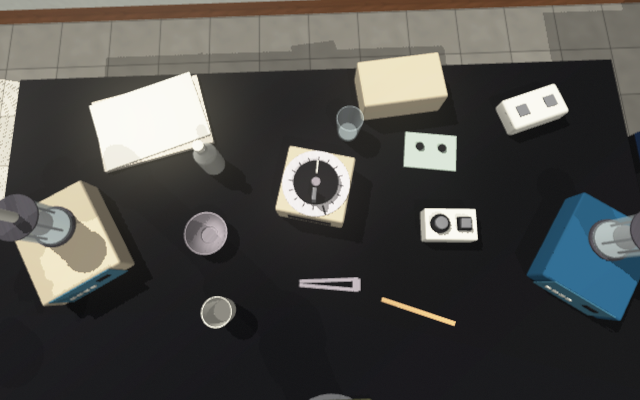

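View pics/scene0.png

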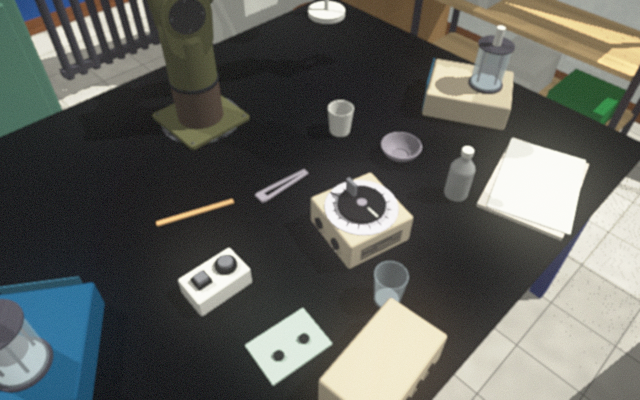

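The top view shows the dial at about (316,183) with the white index up at (317,165). The start button is at (441,223) and the stop key at (465,223). Next I'll rectify the dial and switch box metrically.

```bash
cat >> h.py <<'E'
def rect(c,x0,y0,half,z,N=500):
    # metric view: up=+x, left=+y
    g=np.linspace(-half,half,2)
    W=np.array([[x0+half,y0+half,z],[x0+half,y0-half,z],[x0-half,y0-half,z],[x0-half,y0+half,z]])
    P=np.float32([proj(c,w) for w in W])
    H=cv2.getPerspectiveTransform(P,np.float32([[0,0],[N,0],[N,N],[0,N]]))
    return cv2.warpPerspective(c[0],H,(N,N),flags=cv2.INTER_CUBIC)
E
python3 - <<'E'
from h import *
c=snap("top"); s=snap("scene")
d=ray(c,316,182,.1); print("dial",d, "scene",ray(s,361,203,.1)); b=ray(c,441,223,.072); print("btn",b,ray(c,465,223,.072),"scene",ray(s,226,263,.072),ray(s,201,280,.072))
A=rect(c,d[0],d[1],.1,.092,400); B=rect(s,d[0],d[1],.1,.092,400)
save(np.hstack([A,B]),"dial.png")
A=rect(c,b[0],b[1]-.03,.1,.072,400); B=rect(s,b[0],b[1]-.03,.1,.072,400)
save(np.hstack([A,B]),"box.png")
print(d[:2],b[:2])
E
```

```text
dial [0.6156011  0.01311829 0.1       ] scene [0.6157297  0.01370795 0.1       ]
btn [ 0.5083951  -0.28745839  0.072     ] [ 0.50620145 -0.34580679  0.072     ] scene [ 0.51977318 -0.29407804  0.072     ] [ 0.51860963 -0.35585588  0.072     ]
[0.6156011  0.01311829] [ 0.5083951  -0.28745839]
```

View pics/dial.png

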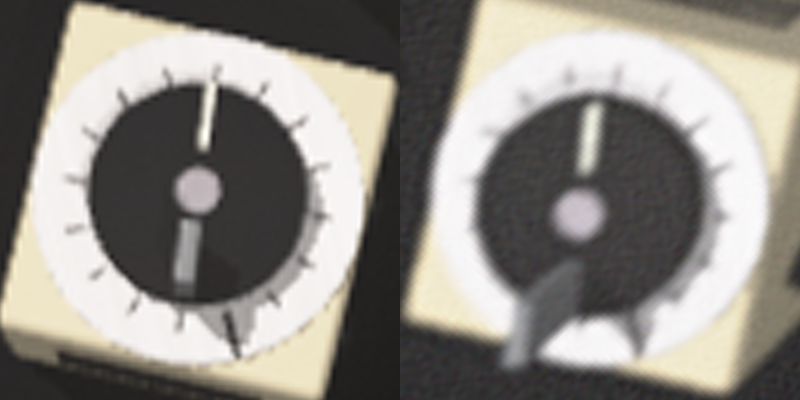

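View pics/box.png

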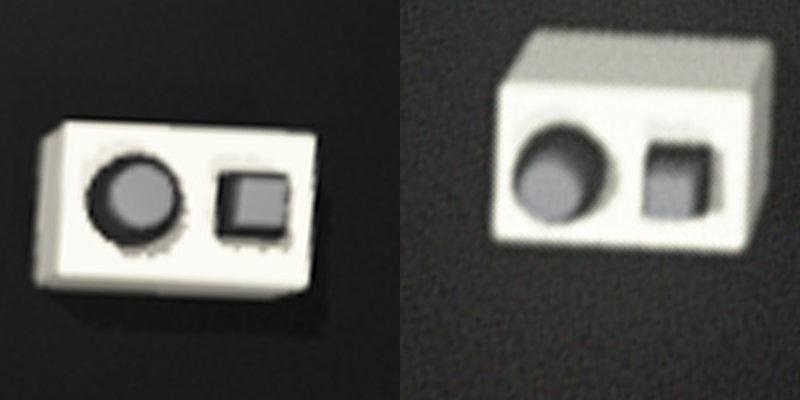

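The long target line is at roughly −165.8° and the index mark at about −6.5°, so the dial turns about 159° clockwise, with the dial axis at about (0.617, 0.013). The finger goes on the −y side of the vane with its back face pushing, jaws shut. First I'll move above that spot.

Emit:
{"api": "carry_out", "payload": {"motion": [[[-28,-25,0,0,0,0,0],[-28,-25,0,0,0,0,0],[-28,-25,0,0,0,0,0],[-28,-25,0,0,0,0,0],[-28,-25,0,0,0,0,0],[-28,-25,0,0,0,0,0],[-28,-25,0,0,0,0,0],[-28,-25,0,0,0,0,0]]], "squeeze": 5}}

```text
clock: 1.0
tool_pos: [0.3203, 0.3574, 0.2607]
eef_rot: [0.121, 0.993, 0.0, 0.0]
contact_force: [0.9, 0.2, 0.4]
opening: 0.299
```

Emit:
{"api": "carry_out", "payload": {"motion": [[[-28,-25,0,0,0,0,0],[-28,-25,0,0,0,0,0],[-28,-25,0,0,0,0,0],[-28,-25,0,0,0,0,0],[-28,-25,0,0,0,0,0],[-28,-25,0,0,0,0,0],[-28,-25,0,0,0,0,0],[-28,-25,0,0,0,0,0]]]}}

```text
clock: 1.8
tool_pos: [0.4896, 0.1093, 0.2607]
eef_rot: [0.121, 0.993, 0.0, -0.0]
contact_force: [0.4, 1.1, -0.4]
opening: 0.008
```

Emit:
{"api": "carry_out", "payload": {"motion": [[[-28,-25,0,0,0,0,0],[-28,-25,0,0,0,0,0],[-28,-25,0,0,0,0,0],[-28,-25,0,0,0,0,0],[0,0,0,0,0,-0.065,0],[0,0,0,0,0,-0.064,0],[0,0,0,0,0,0,0],[0,0,0,0,0,0,0]]]}}

```text
clock: 2.6
tool_pos: [0.5735, -0.0131, 0.2606]
eef_rot: [0.057, 0.998, 0.0, -0.0]
contact_force: [-0.7, 0.5, 0.2]
opening: 0.006
```

Emit:
{"api": "carry_out", "payload": {"motion": [[[0,-2,30,0,0,0,0],[0,0,30,0,0,0,0],[0,0,30,0,0,0,0],[0,0,0,0,0,0,0],[0,0,0,0,0,0,0]]]}}

```text
clock: 3.1
tool_pos: [0.5734, -0.0149, 0.171]
eef_rot: [0.057, 0.998, 0.0, -0.0]
contact_force: [0.0, 0.4, -0.1]
opening: 0.005
```

Run:
```python
from h import *
c=snap("top"); s=snap("scene")
save(np.hstack([rect(c,.617,.013,.1,.105,400),rect(s,.617,.013,.1,.14,400)]),"d2.png")
```

```text
(no output)
```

View pics/d2.png

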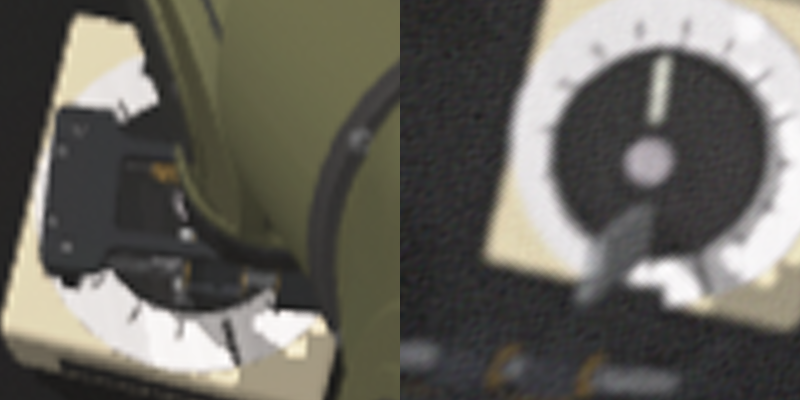

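The rectified view is ambiguous about where the fingertips are, so I'll view a raw enlarged crop of the scene camera.

Run:
```python
from h import *
s=snap("scene"); st=readout.get_state()
p=proj(s,st["tool_pos"]-[0,0,.022]); print("tip px",p)
save(cv2.resize(s[0][120:270,260:460],None,fx=4,fy=4,interpolation=cv2.INTER_CUBIC),"s3.png"); print((p-[260,120])*4)
```

```text
tip px [339.79174211 184.06058597]
[319.16696842 256.24234387]
```

View pics/s3.png

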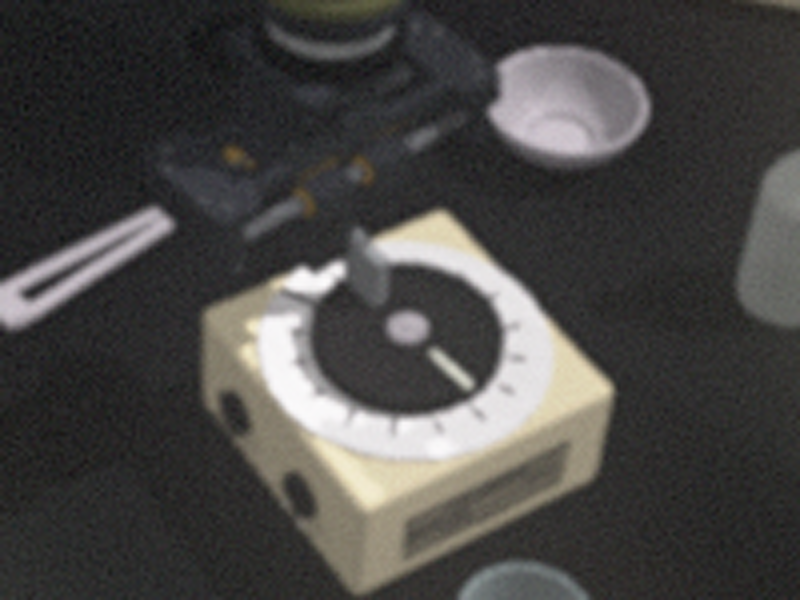

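The dark fingertips are at about (320,256), beside the vane at (365,265) and clear of it on the right. Next I'll descend to tip z ≈ 0.116 and creep towards contact.

Emit:
{"api": "carry_out", "payload": {"motion": [[[0,0,17,0,0,0,0],[0,0,16,0,0,0,0],[0,0,0,0,0,0,0],[0,2,0,0,0,0,0],[0,2,0,0,0,0,0],[0,2,0,0,0,0,0],[0,1,0,0,0,0,0]]]}}

```text
clock: 3.95
tool_pos: [0.5746, -0.0078, 0.1384]
eef_rot: [0.057, 0.998, 0.0, 0.001]
contact_force: [0.2, -0.0, 0.6]
opening: 0.004
```

Emit:
{"api": "carry_out", "payload": {"motion": [[[0,2,0,0,0,0,0],[0,2,0,0,0,0,0],[0,2,0,0,0,0,0],[0,2,0,0,0,0,0]]]}}

```text
clock: 4.35
tool_pos: [0.575, -0.0004, 0.1376]
eef_rot: [0.057, 0.998, -0.0, -0.0]
contact_force: [-0.1, -2.7, 0.4]
opening: 0.004
```

Contact: about 2.7 N, tangential offset ≈ 18 mm, radius 40 mm. Now the arc, with each row turning 0.1 rad about the dial axis.

Emit:
{"api": "carry_out", "payload": {"motion": [[[1.6,4.1,0,0,0,0.1,0],[1.6,4.1,0,0,0,0.1,0],[1.6,4.1,0,0,0,0.1,0],[1.6,4.1,0,0,0,0.1,0],[1.6,4.1,0,0,0,0.1,0],[1.6,4.1,0,0,0,0.1,0],[1.6,4.1,0,0,0,0.1,0],[1.6,4.1,0,0,0,0.1,0]]]}}

```text
clock: 5.15
tool_pos: [0.5762, 0.0335, 0.1374]
eef_rot: [0.443, 0.896, -0.001, -0.002]
contact_force: [-4.0, -0.5, 2.2]
opening: 0.008
```

```bash
cat >> h.py <<'E'
def rel():
    st=readout.get_state(); M=R.from_quat(st["eef_rot"]).as_matrix()
    a=M.T@(np.array([.617,.013,st["tool_pos"][2]])-st["tool_pos"])*1e3
    print("t",st["clock"],"pos",st["tool_pos"].round(4),"axis in tool mm",a.round(1),"yaw",np.degrees(np.arctan2(M[1,0],M[0,0])).round(1),"F_tool",(M.T@st["contact_force"]).round(1))
    return st
E
python3 - <<'E'
from h import *
rel(); s=snap("scene"); save(cv2.resize(s[0][140:270,280:440],None,fx=4,fy=4,interpolation=cv2.INTER_CUBIC),"s4.png")
E
```

```text
t 5.15 pos [0.5762 0.0335 0.1374] axis in tool mm [-41.1  20.   -0.2] yaw 127.4 F_tool [ 2.1 -3.5 -2.2]
```

View pics/s4.png

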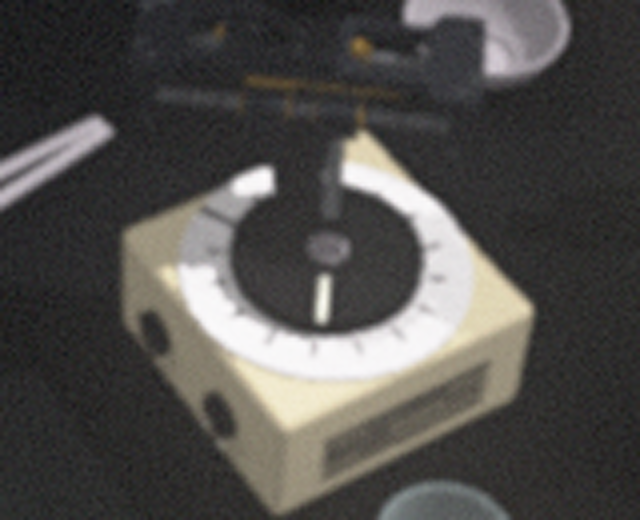

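The vane follows the finger, and the index mark now points at (322,300) in the crop. Continuing the arc.

Emit:
{"api": "carry_out", "payload": {"motion": [[[1.6,4.1,0,0,0,0.1,0],[1.6,4.1,0,0,0,0.1,0],[1.6,4.1,0,0,0,0.1,0],[1.6,4.1,0,0,0,0.1,0],[1.6,4.1,0,0,0,0.1,0],[1.6,4.1,0,0,0,0.1,0],[1.6,4.1,0,0,0,0.1,0],[0,0,0,0,0,0,0]]]}}

```text
clock: 6.0
tool_pos: [0.5999, 0.0553, 0.1373]
eef_rot: [0.721, 0.693, -0.0, -0.001]
contact_force: [-1.9, 1.6, 0.6]
opening: 0.005
```

Run:
```python
from h import *
rel()
```

```text
t 6.0 pos [0.5999 0.0553 0.1373] axis in tool mm [-41.6  18.7  -0.1] yaw 87.7 F_tool [ 1.5 -2.  -0.6]
```

Emit:
{"api": "carry_out", "payload": {"motion": [[[1.6,4.1,0,0,0,0.1,0],[1.5,4.1,0,0,0,0.1,0],[1.5,4.1,0,0,0,0.1,0],[1.5,4.1,0,0,0,0.1,0],[1.5,4.1,0,0,0,0.1,0],[1.5,4.1,0,0,0,0.1,0],[1.5,4.1,0,0,0,0.1,0],[0,0,0,0,0,0,0]]]}}

```text
clock: 6.8
tool_pos: [0.6307, 0.056, 0.1373]
eef_rot: [0.915, 0.404, 0.0, -0.001]
contact_force: [-1.2, 4.2, -1.4]
opening: 0.011
```

Run:
```python
from h import *
rel(); s=snap("scene"); c=snap("top")
save(np.hstack([rect(c,.617,.013,.1,.105,400),rect(s,.617,.013,.1,.105,400)]),"d5.png")
```

```text
t 6.8 pos [0.6307 0.056  0.1373] axis in tool mm [-41.   18.8  -0.1] yaw 47.7 F_tool [ 2.3 -3.8  1.4]
```

View pics/d5.png

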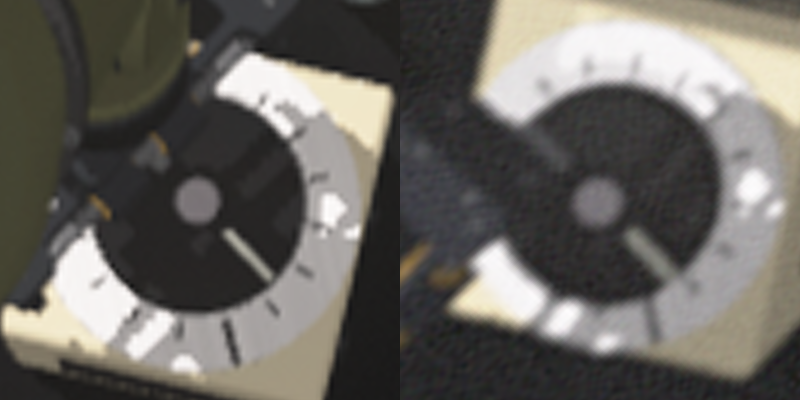

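Index is now about 44.5° from −x and the target is at 14.2°, a value the neighbouring ticks confirm. About 30° remain, so 0.45 rad now, slowing down.

Emit:
{"api": "carry_out", "payload": {"motion": [[[1.5,4.1,0,0,0,0.1,0],[1.5,4.1,0,0,0,0.1,0],[1.5,4.1,0,0,0,0.1,0],[0.8,2.1,0,0,0,0.05,0],[0.8,2.1,0,0,0,0.05,0],[0.8,2.1,0,0,0,0.05,0],[0,0,0,0,0,0,0],[0,0,0,0,0,0,0]]]}}

```text
clock: 7.7
tool_pos: [0.6476, 0.0442, 0.1377]
eef_rot: [0.982, 0.189, 0.001, -0.0]
contact_force: [1.2, 5.0, -1.5]
opening: 0.006
```

```bash
cat >> h.py <<'E'
def look(f):
    rel(); s=snap("scene"); c=snap("top")
    A=[rect(k,.580,.0,.05,.105,400) for k in(c,s)]; B=[]
    save(np.hstack(A),f)
E
python3 -c "
from h import *
look('d6.png')"
```

```text
t 7.7 pos [0.6476 0.0442 0.1377] axis in tool mm [-40.   17.6  -0.1] yaw 21.8 F_tool [ 3.  -4.2  1.5]
```

View pics/d6.png

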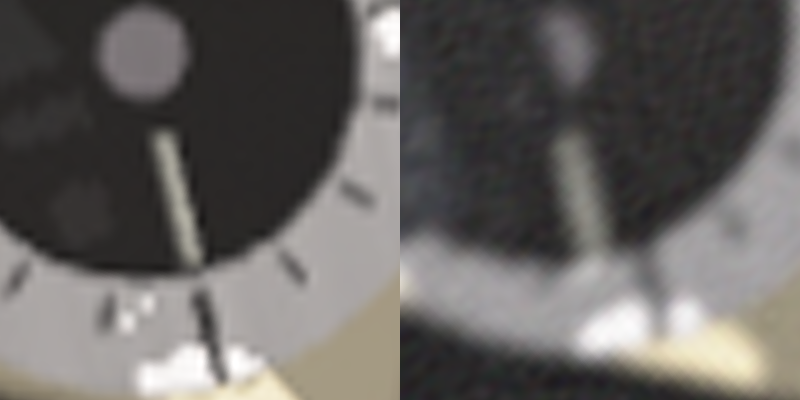

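Run:
```python
from h import *
c=snap("top"); s=snap("scene")
def pt(k,u,v,z):
    w=[.580+(200-v)/4000,(200-u)/4000,.105]; return ray(k,*proj(k,w),z)
ax=np.array([.617,.013])
for k,knob,I,T in((c,(143,53),[(164,135),(195,262)],[(200,292),(223,381)]),(s,(170,50),[(165,135),(200,250)],[(243,250),(258,330)])):
    print("knob",pt(k,*knob,.105)[:2])
    for P,z in((I,.105),(T,.092)):
        Q=np.array([pt(k,*p,z)[:2] for p in P])
        d=ax-Q; print(z,Q.round(4).tolist(),np.degrees(np.arctan2(d[:,1],d[:,0])).round(1),"dir",np.degrees(np.arctan2(*(Q[0]-Q[1])[::-1])).round(1),"r",np.hypot(*d.T).round(4))
```

```text
knob [0.61675 0.01425]
0.105 [[0.5963, 0.009], [0.5645, 0.0013]] [10.9 12.6] dir 13.7 r [0.0211 0.0538]
0.092 [[0.5597, -0.0002], [0.5371, -0.006]] [13.  13.4] dir 14.5 r [0.0588 0.0821]
knob [0.6175 0.0075]
0.105 [[0.5963, 0.0088], [0.5675, -0.0]] [11.6 14.7] dir 16.9 r [0.0212 0.0512]
0.092 [[0.5592, -0.0016], [0.5389, -0.0054]] [14.2 13.2] dir 10.6 r [0.0596 0.0802]
```

The index mark and the long line agree within about 1° (under 1 mm) in both cameras. Backing the finger off the vane, lifting, and checking.

Emit:
{"api": "carry_out", "payload": {"motion": [[[0,-2,0,0,0,0,0],[0,-4,0,0,0,0,0],[0,-6,0,0,0,0,0],[0,0,-20,0,0,0,0],[0,0,-30,0,0,0,0],[0,0,-40,0,0,0,0],[0,0,-30,0,0,0,0]]]}}

```text
clock: 8.6
tool_pos: [0.6429, 0.054, 0.2599]
eef_rot: [0.982, 0.187, 0.001, 0.001]
contact_force: [1.1, 0.6, 0.1]
opening: 0.005
```

```bash
python3 -c "
from h import *
look('d7.png')"
```

```text
t 8.6 pos [0.6429 0.054  0.2599] axis in tool mm [-39.1  28.6   0. ] yaw 21.6 F_tool [ 1.2 -0.1 -0.1]
```

View pics/d7.png

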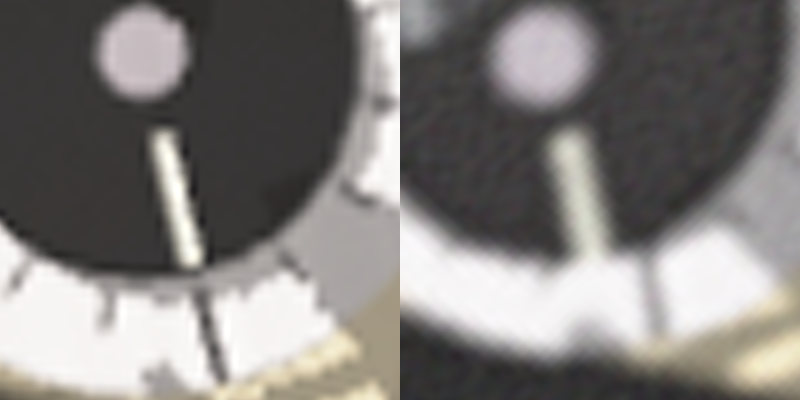

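The top view is unchanged after release: index end at (194,262), long line (200,292)→(223,381), collinear. Next stop is the start button at about (0.511, −0.290); both cameras put the start–stop spacing at 60 mm, as given.

Emit:
{"api": "carry_out", "payload": {"motion": [[[-25,27,0,0,0,0,0],[-25,27,0,0,0,0,0],[-25,27,0,0,0,0,0],[-25,27,0,0,0,0,0],[-25,27,0,0,0,0,0],[-25,27,0,0,0,0,0],[-25,27,0,0,0,0,0],[-25,27,0,0,0,0,0]]]}}

```text
clock: 9.5
tool_pos: [0.5351, -0.2209, 0.2569]
eef_rot: [0.982, 0.188, -0.001, -0.0]
contact_force: [0.1, -0.4, 0.2]
opening: 0.007
```

Emit:
{"api": "carry_out", "payload": {"motion": [[[-25,27,0,0,0,0,0],[-25,27,0,0,0,0,0],[0,0,40,0,0,0,0],[0,0,40,0,0,0,0],[0,0,40,0,0,0,0],[0,0,20,0,0,0,0],[0,0,0,0,0,0,0],[0,0,0,0,0,0,0]]]}}

```text
clock: 10.3
tool_pos: [0.5096, -0.2887, 0.1176]
eef_rot: [0.982, 0.188, -0.001, 0.0]
contact_force: [-0.0, -1.0, 0.2]
opening: 0.004
```

Run:
```python
from h import *
st=rel(); s=snap("scene"); p=proj(s,st["tool_pos"]-[0,0,.022]); print((p-[150,210])*4, (proj(s,[.511,-.290,.072])-[150,210])*4)
save(cv2.resize(s[0][210:330,150:300],None,fx=4,fy=4,interpolation=cv2.INTER_CUBIC),"s8.png")
```

```text
t 10.3 pos [ 0.5096 -0.2887  0.1176] axis in tool mm [ 2.110e+02 -2.408e+02 -2.000e-01] yaw 21.6 F_tool [-0.4  0.9 -0.2]
[294.78570838 167.19422629] [300.04993368 197.71831401]
```

View pics/s8.png

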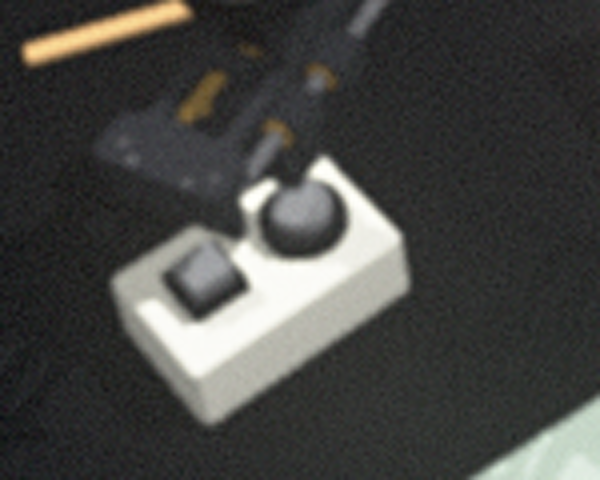

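The tips are directly above the round button at about (303,210) in the crop, well away from the stop key. Pressing down slowly.

Emit:
{"api": "carry_out", "payload": {"motion": [[[3,1,10,0,0,0,0],[0,0,10,0,0,0,0],[0,0,3,0,0,0,0],[0,0,2,0,0,0,0],[0,0,2,0,0,0,0],[0,0,2,0,0,0,0],[0,0,1,0,0,0,0],[0,0,0,0,0,0,0]]]}}

```text
clock: 11.15
tool_pos: [0.5132, -0.2877, 0.0884]
eef_rot: [0.982, 0.188, 0.0, -0.001]
contact_force: [-1.3, 3.0, 8.7]
opening: 0.007
```

Tips at z = 0.0664 with 8.7 N upward, so it has bottomed. I'll add 1 mm, hold, then release and lift away.

Emit:
{"api": "carry_out", "payload": {"motion": [[[0,0,1,0,0,0,0],[0,0,0,0,0,0,0],[0,0,0,0,0,0,0]]]}}

```text
clock: 11.45
tool_pos: [0.5132, -0.2878, 0.0883]
eef_rot: [0.982, 0.188, 0.001, -0.001]
contact_force: [-3.5, 4.5, 15.7]
opening: 0.009
```

Emit:
{"api": "carry_out", "payload": {"motion": [[[0,0,-5,0,0,0,0],[0,0,-20,0,0,0,0],[0,0,-40,0,0,0,0],[0,0,-40,0,0,0,0],[0,0,-40,0,0,0,0],[0,0,0,0,0,0,0],[0,0,0,0,0,0,0]]]}}

```text
clock: 12.15
tool_pos: [0.5135, -0.2888, 0.2323]
eef_rot: [0.982, 0.188, 0.001, 0.001]
contact_force: [-0.3, -0.2, -0.7]
opening: 0.006
```

Run:
```python
from h import *
rel(); s=snap("scene"); c=snap("top")
save(np.hstack([rect(c,.617,.013,.1,.105,400),cv2.resize(s[0][90:390,100:400],(400,400),interpolation=cv2.INTER_CUBIC)]),"d9.png")
```

```text
t 12.15 pos [ 0.5135 -0.2888  0.2323] axis in tool mm [ 2.075e+02 -2.423e+02 -2.000e-01] yaw 21.6 F_tool [-0.4  0.1  0.7]
```

View pics/d9.png

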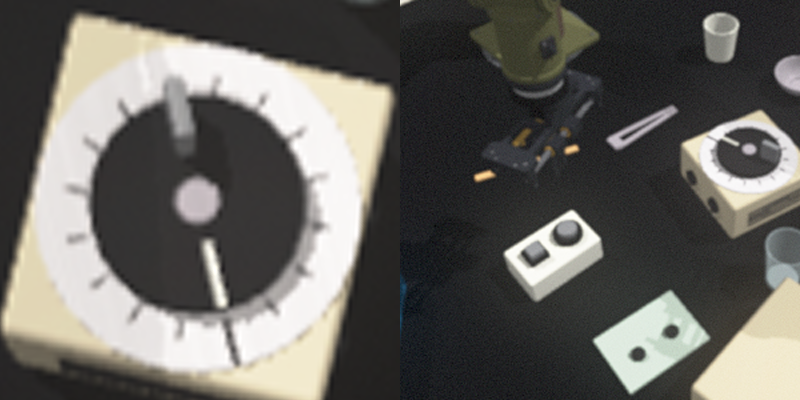

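The index mark, (207,240)→(223,305), continues straight into the long line, which ends at (238,365). Both buttons are up, the bystanders look undisturbed and the hand is clear, so I'm handing in.

```bash
python3 -c "
from h import *
print(ticket.finish_job())"
```

```text
the job is handed in; nothing more can be done
None
```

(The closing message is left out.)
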